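# Brush out the gearbox hub and press the splined shaft home

### The arm

A 7-joint arm with a two-finger parallel gripper is mounted at the origin on a cart in front of the work surface, level with it; the furniture and walls round the work are solid. World frame = base frame: x ahead of the robot, y to its left, z up, the work surface at z = 0. Lengths are in m, angles in rad, forces in N, time in s.
With the tool pointing down it reaches from about 0.425 to 0.825 m from the base axis. Payload 3.6 kg.
Tool frame: the origin (TCP) lies midway between the tips of the shut fingers; the grasp point (between the pads) lies 19 mm behind it; z points along the fingers, y is the line along which they close (so a half turn about z gives the same grasp; the last joint's range is limited). The gripper opens to 85 mm and grips with 20 to 120 N. Pads are 22 mm wide; open, the fingers measure 114 mm over their backs; the gripper's body (76 mm by 85 mm) begins 54 mm behind the grasp point. The pads swing forward as they close: fully open they stand 13 mm farther back than shut.
Start: joints at [-1.319, 0.615, -0.013, 1.423, 0.008, 1.103, -0.04], TCP at [0.179, 0.625, 0.231] pointing down, gripper open.
Joint ranges: [-3.12, 3.12], [-0.3, 2.06], [-1.34, 1.32], [0.26, 2.42], [-1.36, 4.5], [0.01, 1.98], [-2.84, 2.84]. Speed limits (rad/s): [2.79, 2.79, 3.14, 3.14, 3.14, 3.14, 3.14].

### API

Orientations are given as a 3x3 rotation matrix whose columns are the frame's x, y, z axes.
In Python, from plant import * gives the robot as it stands.
- The arm moves only by the tool step_arm, never from a script. Its argument "deltas" is a list of rows, each a list of 5 numbers: the shift along the world's x, y, z in mm, then the turn about the world's z in degrees, then the finger opening in mm, from 0 to 85.4. A call has 1 to 20 rows; each row shifts and turns the commanded pose from where the row before left it; what a row does not reach is not made up. A row lasts 1/12 s, in which the tool goes at most 41.7 mm and 7.16 degrees, less where a joint would pass 70% of its speed; a pose out of reach is approached as far as the arm can. A call with a gripper value outside its range is refused whole. The fingers move at their own pace and stop on an object; the grip force is fixed at half the most. Time passes only in rows, so rows that do not move let the fingers close. It gives the time, the measured TCP pose, the force, the opening and the grip force at its end, in the units of the state.
- sense(): the state, without advancing time (a new reading comes with each control period).
- read_camera(name): name is "scene" or "top"; returns the picture (480x640x3 uint8, blue, green, red); there is no depth.
- get_calibration(name): a dict with "K" (3x3 intrinsics, pixels), "rvec" (rotation vector, rad) and "tvec" (3), from world to camera coordinates, as OpenCV has them. Camera axes: x right, y down, z forward; pixel columns grow to the right and rows downward; lengths in m; the calibration is good to about 2 mm. A picture is of the moment at which its call begins. get_calibration takes no time and is no camera call.
- close_job(): hands the job in; it is judged then, once.
The state is a dict: "time": time; "joint_pos": joint angles; "joint_velocities": joint speeds; "joint_efforts": joint torques, N m; "ee_pos": TCP position; "tcp_rot": TCP orientation; "wrist_force": force on the tool from outside, world axes, zero at the start; "torque": the same for the moment, N m; "opening": opening from 0.0 (shut) to 1.0 (fully open); "grip_force": force on a finger pad.
Only numpy, scipy, OpenCV 4.12 (cv2) and the standard library are available. Lean on these libraries where they do the work, as an engineer would, in place of code of your own. Each camera call takes 0.05 s, during which the arm holds its last target. There are 200 camera calls.

### The job

The output shaft goes back into the worm gearbox that lies on the bench with its splined hub facing up. First brush the bore clean: take the tube brush from its stand, run it down to the bottom of the bore and back up to the mouth, then down to the bottom once more, and stand it back in its stand. Then take the splined shaft (not the plain keyed one), enter its splined end in the hub, turn it until the splines mesh, slide it fully home against the spring until its collar sits on the hub, and finish there: the program ends still gripping the shaft and pressing it home, so that a workmate can screw the keeper plate over the collar; leave the loose parts round the job where they are.

Things in the scene. Friction and masses are not known exactly. Their poses are not given: they have to be found in the camera images.
- gearbox: worm gearbox, aluminium box 108 x 108 x 80 mm, heavy and immovable, origin under the hub's axis on the table; a round boss 80 mm across on its top, level with the steel hub inside it; worm tunnel along its +y side, to 96 mm from the axis. The worm locks the hub: it cannot be turned by hand
- hub_mouth (a point): centre of the mouth of the hub, in the plane of its flat top face, 90 mm above the table; z points up. Six straight-sided spline grooves: bore 28 mm across the lands, 38 mm across the groove bottoms, grooves 9 mm wide, every 60 degrees; the x axis points along the middle of one groove. 50 mm below the mouth a flat sprung cup (joint spring_cup) closes the bore
- spring_cup (a joint): how far the spring cup in the bore is pushed down, m: 0 free (50 mm below the mouth), 0.010 with the shaft fully home; it pushes up with 6 N at 0 and 15 N at 0.010, so the shaft, about 0.4 kg, rises again by 10 mm if it is not pressed down
- shaft_grip (a point): middle of the plain round grip end (24 mm diameter, 50 mm long) of the splined shaft, steel, 118 mm tall, standing upright on the table, splined end down; z points up, the x axis along the middle of one tooth. The shaft's foot is 93 mm below this point, its top 25 mm above. The shaft beside it, 96 mm tall and round below its collar with one key, does not belong here
- shaft_collar (a point): the shaft's axis in the plane of its collar's underside, 33 mm below shaft_grip; axes as there. Collar 44 mm across, 8 mm thick, upward from here; downward 52 mm of spline: six straight teeth 7 mm wide, every 60 degrees, 36 mm across the tips, 26 mm between them; then a plain pilot, 25 mm across, 8 mm long, edge chamfered. At the hub's mouth when home
- brush_grip (a point): middle of the round wooden handle (20 mm diameter, straight for 25 mm up and down from this point) of the tube brush, 196 mm long, which stands handle up in its stand with some play, so it may lean a little; z points up to the handle's end, which is 39 mm above this point
- brush_tip (a point): lower end of the brush, 157 mm below brush_grip on its axis; the bristle part reaches from here 59 mm up, 22 mm diameter in its firm core, narrowing to 16 mm at the end
- stand_mouth (a point): centre of the mouth of the fixed brush stand, a steel tube on a round foot, 70 mm high; the tube is 27 mm wide inside, flared to 36 mm in its top 12 mm, its floor 60 mm below this point
- keyed_shaft: the plain keyed shaft, 96 mm tall, collar 44 mm across, standing on the table; leave it alone; origin at the centre of its foot
- keeper_plate: forked steel plate, 66 x 64 x 4 mm, flat on the table near its bolts; leave it alone; origin at its underside
- bolt_1: hex bolt, 52 mm tall, standing on its head on the table; leave it alone; origin at its foot
- bolt_2: hex bolt, 60 mm tall, standing on its head on the table; leave it alone; origin at its foot
- coupling_1: pipe coupling, 42 mm wide and 45 mm tall, behind the gearbox; leave it alone; origin at its foot
- coupling_3: pipe coupling, 52 mm wide and 50 mm tall, behind the gearbox; leave it alone; origin at its foot
Things that resemble listed ones, but are neither listed nor needed, are in the scene too. Leave any green look-alike of the part that bears brush_grip alone. Leave any red look-alike of the part that bears shaft_grip alone.

How it is judged:
By the outcome, as a careful person would: the job done as asked, in the order asked, and still so for the second after the job is handed in, while the arm keeps its last pose, push and grip.
It also fails if it takes over 67 s, if anything falls off the work surface, if the arm or the gripper's body presses on something with over 40 N, if the wrist force passes 120 N, or if a joint passes its speed limit or range.

## Working session

There is one attempt and no reset: what is moved stays moved. The work goes in short steps, Python scripts to look and compute and a tool call to move; the robot and the scene stay as the last step left them, time stands still between calls to the robot, and variables do not carry over. Pictures are saved under pics/ and viewed, at most 10 in all, crops included, and the job is handed in when it is done.

Besides the shell and the picture viewer there is one more tool, called after "Emit:" as name(argument=value, ...), one argument or row to a line, values as JSON. step_arm: Moves the arm, as the interface text tells. Its arguments: {"type":"object","properties":{"deltas":{"type":"array"}},"required":["deltas"]}

```bash
mkdir -p pics
python3 - <<'E'
from plant import *
import cv2
for n in("scene","top"):
    cv2.imwrite(f"pics/{n}0.png",read_camera(n)); c=get_calibration(n); print(n,c)
print(sense())
E
```

```text
scene {'K': array([[514.60769964,   0.        , 318.68882482],
       [  0.        , 514.60769964, 236.91466199],
       [  0.        ,   0.        ,   1.        ]]), 'rvec': array([ 0.89751253, -2.54782647,  0.99131799]), 'tvec': array([0.49896932, 0.30875726, 0.86425352])}
top {'K': array([[522.23208225,   0.        , 317.489923  ],
       [  0.        , 522.23208225, 246.33249475],
       [  0.        ,   0.        ,   1.        ]]), 'rvec': array([ 2.15339819, -2.1875755 ,  0.05032246]), 'tvec': array([0.07798693, 0.57582958, 1.18660244])}
{'time': 0.1, 'joint_pos': array([-1.31853597,  0.61580008, -0.0125871 ,  1.42474983,  0.00808451,
        1.10338409, -0.04040262]), 'joint_velocities': array([-1.09112630e-03, -2.12312525e-03,  1.57043341e-03, -4.33278772e-03,
        3.91858989e-05,  1.01334248e-03, -2.57300710e-04]), 'joint_efforts': array([ 1.73230812e-03, -4.70387220e+01,  2.60706665e-01, -1.71573293e+01,
        1.01513552e-02,  5.87295333e-03, -1.26159409e-05]), 'ee_pos': array([0.17866796, 0.62424903, 0.23026491]), 'tcp_rot': array([[-9.61406071e-01,  2.75132706e-01, -6.00381953e-04],
       [ 2.75133359e-01,  9.61403529e-01, -2.21134292e-03],
       [-3.12034332e-05, -2.29118361e-03, -9.99997375e-01]]), 'wrist_force': array([-0.26288848, -0.33952719,  0.20470073]), 'torque': array([0.01832149, 0.0129861 , 0.09603741]), 'grip_force': 0.0, 'opening': 1.002372024490027}
```

View pics/scene0.png

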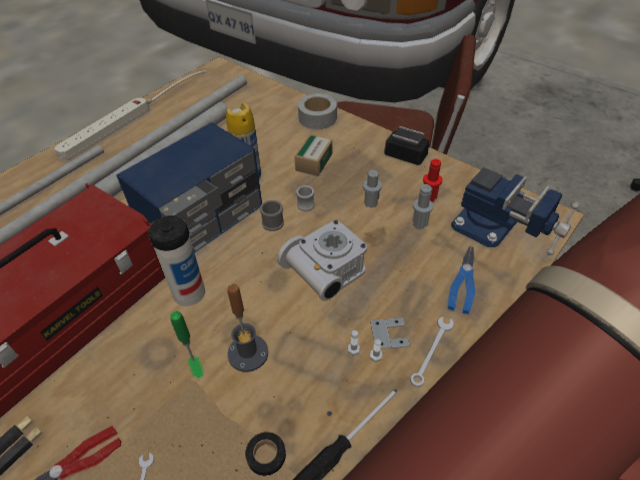

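View pics/top0.png

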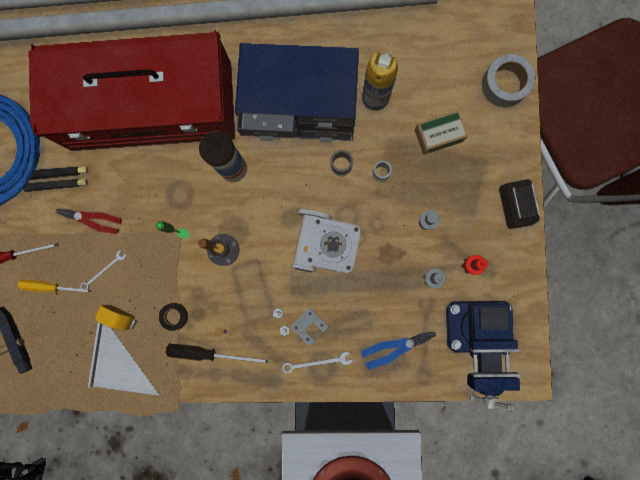

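The arm is out of view. In scene, the gearbox hub is near (333,241), the shafts near (372,188) and (422,206), and the brush near (236,300). In top, the hub is near (334,244), the shafts near (429,220) and (434,279), and the brush near (205,243). Next I take enlarged crops.

Run:
```python
import cv2,numpy as np
s=cv2.imread("pics/scene0.png");t=cv2.imread("pics/top0.png")
def c(im,x,y,w,h,k,):
    return cv2.resize(im[y:y+h,x:x+w],None,fx=k,fy=k,interpolation=cv2.INTER_CUBIC)
o=np.zeros((600,800,3),np.uint8)
def put(i,x,y): o[y:y+i.shape[0],x:x+i.shape[1]]=i
put(c(t,304,214,60,60,5),0,0)       # hub top
put(c(s,300,215,66,60,5),300,0)     # hub scene
put(c(s,355,160,85,75,4)[:, :],0,300) # shafts scene
put(c(t,415,205,36,90,3)[:270],340,300)
put(c(s,220,275,55,100,3),450,300)
put(c(t,190,225,58,45,3),620,300)
cv2.imwrite("pics/c1.png",o)
```

```text
(no output)
```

View pics/c1.png

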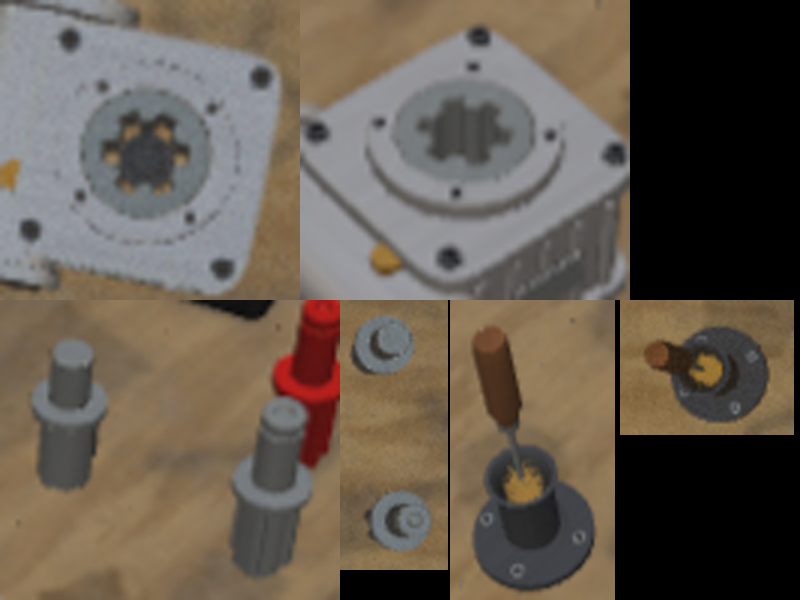

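The crops show that the splined shaft is the one at scene (422,206) / top (434,279). The hub grooves are visible, with one roughly along the image horizontal. The brush leans towards the image left. Now I measure.

```bash
cat > h.py <<'E'
import cv2,numpy as np
from scipy.optimize import least_squares
from plant import get_calibration
CAL={n:get_calibration(n) for n in("scene","top")}
def ray(n,p):
    c=CAL[n];R=cv2.Rodrigues(c["rvec"])[0];p=np.atleast_2d(p).astype(float)
    d=np.c_[p,np.ones(len(p))]@np.linalg.inv(c["K"]).T@R
    return -R.T@c["tvec"],d/np.linalg.norm(d,axis=1)[:,None]
def plane(n,p,z):
    o,d=ray(n,p);return o+d*((z-o[2])/d[:,2])[:,None]
def tri(ps,pt):
    (a,u),(b,v)=ray("scene",ps),ray("top",pt);u,v=u[0],v[0]
    s=np.linalg.lstsq(np.c_[u,-v],b-a,rcond=None)[0];P,Q=a+s[0]*u,b+s[1]*v
    return (P+Q)/2,np.linalg.norm(P-Q)*1e3
def proj(n,P):
    c=CAL[n];return cv2.projectPoints(np.atleast_2d(P).astype(float),c["rvec"],c["tvec"],c["K"],None)[0][:,0]
def circ(P):
    f=lambda q:np.hypot(P[:,0]-q[0],P[:,1]-q[1])-q[2]
    r=least_squares(f,[*P[:,:2].mean(0),.02],loss="soft_l1",f_scale=.0005);return r.x,np.abs(r.fun).mean()
def comp(m,p,close=0):
    m=m.astype(np.uint8)
    if close:m=cv2.morphologyEx(m,cv2.MORPH_CLOSE,np.ones((close,close)))
    k,l,st,ce=cv2.connectedComponentsWithStats(m);i=l[int(p[1]),int(p[0])];return l==i if i else None
def cont(m):
    return max(cv2.findContours(m.astype(np.uint8),0,cv2.CHAIN_APPROX_NONE)[0],key=len)[:,0].astype(float)
E
cat > m.py <<'E'
from h import *
I={n:cv2.imread(f"pics/{n}0.png") for n in("scene","top")}
# hub disc: every pixel on plane z=.09
for n,p,win in(("scene",(333,241),22),("top",(333.2,244.4),17)):
    g=cv2.cvtColor(I[n],6);x,y=map(int,p)
    big=cv2.resize(g[y-win:y+win+1,x-win:x+win+1],None,fx=4,fy=4,interpolation=2)
    w=np.zeros_like(big);cv2.circle(w,(big.shape[1]//2,big.shape[0]//2),win*4-4,255,-1)
    for th in(150,160,170):
        m=cv2.morphologyEx(((big<th)&(w>0)).astype(np.uint8),3,np.ones((9,9)))
        c=cont(m);pp=(c+.5)/4-.5+[x-win,y-win]
        q,e=circ(plane(n,pp,.09));print("hub",n,th,(q*1e3).round(1),round(e*1e3,2))
# brush handle
for n,b in(("scene",(225,280,248,325)),("top",(195,232,216,256))):
    hs=cv2.cvtColor(I[n],40);H,S,V=cv2.split(hs[b[1]:b[3],b[0]:b[2]])
    bgr=I[n][b[1]:b[3],b[0]:b[2]].astype(int)
    m=(bgr[...,2]-bgr[...,0]>35)&(V<135)&(S>120)
    ys,xs=np.nonzero(m);k,l,st,ce=cv2.connectedComponentsWithStats(m.astype(np.uint8))
    i=1+st[1:,4].argmax();ys,xs=np.nonzero(l==i)
    print("brush",n,st[i],cv2.fitLine(np.c_[xs,ys].astype(np.float32)+[[b[0],b[1]]],2,0,.01,.01).ravel().round(3))
# shaft : silhouette
for n,b in(("scene",(405,170,445,240)),("top",(415,262,455,295))):
    hs=cv2.cvtColor(I[n],40);S=hs[b[1]:b[3],b[0]:b[2],1]
    m=(S<55);k,l,st,ce=cv2.connectedComponentsWithStats(m.astype(np.uint8));i=1+st[1:,4].argmax()
    print("shaft",n,st[i])
    for r in (l==i).astype(int): 
        if r.any(): print("".join(".#"[v] for v in r))
print("pred scale",proj("top",[[.5,0,.118],[.5,.01,.118]]))
E
python3 m.py
```

```text
hub scene 150 [575.5  39.2  46.3] 5.8
hub scene 160 [575.9  35.3  50. ] 4.97
hub scene 170 [575.9  35.3  50. ] 4.97
hub top 150 [576.5  32.3  33.9] 1.19
hub top 160 [576.3  32.9  34.7] 0.14
hub top 170 [576.3  32.9  34.7] 0.14
brush scene [  3   4  13  32 298] [1.60000e-01 9.87000e-01 2.34393e+02 2.98560e+02]
brush top [ 0  6 12 12 87] [  0.845   0.534 201.092 242.77 ]
shaft scene [  8  14  20  46 636]
...................###..................
.................#######................
................#########...............
................##########..............
...............############.............
................###########.............
...............###########..............
...............###########..............
...............###########..............
...............###########..............
...............###########..............
..............###########...............
..............###########...............
..............###########...............
.............############...............
...........#############................
..........###############.............
[... 1413 characters left out ...]
####...........
...........###################..........
..........####################..........
.........#####################..........
.........#####################..........
..........#####################.........
..........#####################.........
..........####################..........
..........####################..........
..........###################...........
..........###################...........
...........##################...........
.............###############............
..............#############.............
................#########...............
...................###..................
pred scale [[349.284446   278.71747973]
 [344.55809749 278.78862121]]
```

```bash
cat >> h.py <<'E'
def polar(n,g,c,z,rs,N=180):
    a=np.arange(N)*2*np.pi/N
    P=np.stack([c[0]+rs[None]*np.cos(a)[:,None],c[1]+rs[None]*np.sin(a)[:,None],np.full((N,len(rs)),z)],-1)
    q=proj(n,P.reshape(-1,3)).reshape(N,len(rs),2).astype(np.float32)
    return a,cv2.remap(g.astype(np.float32),q[...,0],q[...,1],cv2.INTER_CUBIC)
def ringfit(n,g,c,z,r0,r1,sign,it=4,sel=None):
    rs=np.arange(r0,r1,.00025);c=np.array(c,float)
    for _ in range(it):
        a,w=polar(n,g,c,z,rs);w=cv2.GaussianBlur(w,(0,0),2.);d=sign*np.gradient(w,axis=1)
        k=d.argmax(1);r=rs[k];ok=(k>2)&(k<len(rs)-3)
        if sel is not None: ok&=sel(a)
        P=np.c_[c[0]+r*np.cos(a),c[1]+r*np.sin(a)][ok];q,e=circ(P);c=q[:2]
    return (q*1e3).round(2),round(e*1e3,2),ok.sum()
E
cat > m2.py <<'E'
from h import *
I={n:cv2.imread(f"pics/{n}0.png") for n in("scene","top")}
G={n:cv2.cvtColor(I[n],6) for n in I};S={n:cv2.cvtColor(I[n],40)[...,1] for n in I}
print("guess",plane("top",(333.2,244.4),.09),plane("scene",(333,241),.09))
for n,c0 in(("top",plane("top",(333.2,244.4),.09)[0,:2]),("scene",plane("scene",(300+465/5,215+130/5),.09)[0,:2])):
    q=ringfit(n,G[n],c0,.09,.021,.034,1);print("hub",n,q)
    c=q[0][:2]/1e3
    # spline phase: radius 16.5mm darkness, 6th harmonic
    a,w=polar(n,G[n],c,.09,np.arange(.0155,.018,.0005),360);v=w.mean(1)
    F=(v*np.exp(-6j*a)).sum();print(" groove phase deg (mod 60)",np.degrees(np.angle(-F))/-6, abs(F)/np.abs(np.fft.rfft(v)[1:20]).max())
c0=plane("top",(435,278.3),.068)[0,:2]
print("collar top",ringfit("top",S["top"],c0,.068,.018,.026,1),"guess",c0)
print("collar scene",ringfit("scene",S["scene"],plane("scene",(422.5,192.5),.068)[0,:2],.068,.018,.026,1))
print("griptop top",ringfit("top",G["top"],plane("top",(439,278.7),.118)[0,:2],.118,.009,.015,-1), plane("top",(439,278.7),.118))
# grip midline in scene rows -> axis
b=(405,170);m=S["scene"][170:240,405:445]<55
for r in(18,21,24,27):
    x=np.nonzero(m[r])[0];mid=(x.min()+x.max())/2+405
    print(r+170,mid,x.max()-x.min()+1)
for xy in [c0]: print("proj scene axis",proj("scene",[[*c0,.118],[*c0,.1],[*c0,.08]]))
c0=plane("scene",(220+(520-450)/3,275+(480-300)/3),.07)[0,:2]
print("stand scene",c0,ringfit("scene",G["scene"],c0,.07,.014,.024,1))
c0=plane("top",(190+(707-620)/3,225+(372-300)/3),.07)[0,:2]
print("stand top",c0,ringfit("top",G["top"],c0,.07,.014,.026,1))
# handle end & axis
print("end tri",tri((220+40/3,275+32/3),(190+38/3,225+56/3)))
print("neck tri",tri((220+58/3,275+123/3),(190+80/3,225+67/3)))
E
python3 m2.py
```

```text
guess [[0.57562046 0.03271484 0.09      ]] [[0.5750737  0.03674932 0.09      ]]
hub top (array([576.27,  33.82,  28.98]), np.float64(0.2), np.int64(180))
 groove phase deg (mod 60) 25.814461984605742 1.000000032312888
hub scene (array([472.37, -31.76,  28.02]), np.float64(2.35), np.int64(177))
 groove phase deg (mod 60) -29.01980568502306 0.32207269121423165
collar top (array([ 499.01, -189.44,   22.56]), np.float64(0.3), np.int64(180)) guess [ 0.49863816 -0.19023981]
collar scene (array([ 520.18, -223.17,   20.45]), np.float64(1.75), np.int64(174))
griptop top (array([ 498.55, -189.18,   10.75]), np.float64(0.45), np.int64(180)) [[ 0.49719642 -0.18881578  0.118     ]]
188 425.5 12
191 425.0 11
194 425.0 11
197 424.0 11
proj scene axis [[427.04197953 186.7742595 ]
 [425.92274738 193.05096746]
 [424.70991104 199.85261228]]
stand scene [0.57162526 0.29798136] (array([572.69, 297.01,  22.41]), np.float64(1.11), np.int64(167))
stand top [0.57116638 0.2878129 ] (array([573.53, 288.51,  21.55]), np.float64(2.52), np.int64(180))
end tri (array([0.573689  , 0.29200885, 0.20482574]), np.float64(2.9694208242424427))
neck tri (array([0.57618828, 0.28754212, 0.11205268]), np.float64(11.373568462865629))
```

```bash
cat > m3.py <<'E'
from h import *
I={n:cv2.imread(f"pics/{n}0.png") for n in("scene","top")}
G={n:cv2.cvtColor(I[n],6) for n in I}
q=ringfit("scene",G["scene"],(.575,.0367),.09,.021,.034,1);print("hub scene",q)
for c,n in((q[0][:2]/1e3,"scene"),((.5763,.0338),"top")):
  for r in(.0155,.0165,.0175):
    a,w=polar(n,G[n],c,.09,np.arange(r,r+.001,.0005),360);v=w.mean(1)
    F=(v*np.exp(-6j*a)).sum();print(n,r,np.degrees(np.angle(-F))/-6, abs(F)/np.abs(np.fft.rfft(v)[1:20]).max())
pl={}
for n,b in(("scene",(222,278,252,328)),("top",(190,228,222,260))):
    H,S,V=cv2.split(cv2.cvtColor(I[n],40)[b[1]:b[3],b[0]:b[2]])
    m=((S>125)&(V<150)&(H<14)).astype(np.uint8)
    k,l,st,ce=cv2.connectedComponentsWithStats(m);m=l==1+st[1:,4].argmax()
    for r in m.astype(int):
        if r.any():print("".join(".#"[v] for v in r))
    ys,xs=np.nonzero(m);L=cv2.fitLine(np.c_[xs+b[0],ys+b[1]].astype(np.float32),2,0,.01,.01).ravel();print(n,L)
    o,d=ray(n,[L[2:]-8*L[:2],L[2:]+8*L[:2]]);N=np.cross(d[0],d[1]);N/=np.linalg.norm(N);pl[n]=(o,N)
(a,u),(b,v)=pl["scene"],pl["top"];D=np.cross(u,v);D/=D[2]
print("axis dir/dz",D)
for z in(.205,.167,.115):
    print(z,np.linalg.solve(np.array([u,v,[0,0,1]]),[u@a,v@b,z]))
E
python3 m3.py
```

```text
hub scene (array([576.8 ,  36.38,  28.88]), np.float64(0.43), np.int64(180))
scene 0.0155 27.317405486889815 1.0000000134526956
scene 0.0165 27.325609449610962 0.9999999979129545
scene 0.0175 27.258066318262067 1.0000000316871436
top 0.0155 26.01997307926074 1.0000000336251458
top 0.0165 25.634908669131352 0.9999999267265394
top 0.0175 25.455376152277264 0.9999999792523104
............##................
.........######...............
.......#########..............
......##########..............
......##########..............
......###########.............
......###########.............
......############............
......############............
......############............
.......###########............
.......############...........
.......############...........
.......############...........
........###########...........
........###########...........
........############..........
.........###########..........
.........###########..........
.........###########..........
.........############.........
..........##########..........
..........###########.........
..........#
[... 194 characters left out ...]
##.........
.............#######..........
..............#####...........
................#.............
scene [2.2914906e-01 9.7339135e-01 2.3534042e+02 2.9966263e+02]
............##..................
..........##.#..................
.........###.#####..............
.........###.###................
........#.####.###..............
.........##.######..............
.........########...............
..........#####.................
..............#.................
top [9.9622166e-01 8.6847275e-02 2.0261224e+02 2.4308163e+02]
axis dir/dz [-0.0544213   0.03744885  1.        ]
0.205 [0.57417755 0.29571277 0.205     ]
0.167 [0.57624556 0.29428971 0.167     ]
0.115 [0.57907547 0.29234237 0.115     ]
```

Emit:
step_arm(
  deltas=[
    [14,-12,2,5,85],
    [25,-21,2,5,85],
    [28,-24,2,5,85],
    [28,-24,2,5,85],
    [28,-24,0,5,85],
    [28,-24,0,5,85],
    [28,-24,0,5,85],
    [28,-24,0,5,85],
    [28,-24,0,5,85],
    [28,-24,0,5,85],
    [28,-24,0,5,85],
    [28,-24,0,5,85],
    [28,-24,0,5,85],
    [28,-24,0,6,85],
    [22,-10,0,0,85],
    [0,0,0,0,85],
  ],
)

```text
time: 1.43
ee_pos: [0.5819, 0.2865, 0.2378]
tcp_rot: [[-0.583, -0.813, 0.003], [-0.813, 0.583, -0.005], [0.002, -0.005, -1.0]]
wrist_force: [0.6, -0.8, -0.1]
opening: 0.997
grip_force: 0.0
```

Emit:
step_arm(
  deltas=[
    [-6,7,0,0,85],
    [0,0,0,0,85],
    [0,0,0,0,85],
  ],
)

```text
time: 1.68
ee_pos: [0.5672, 0.3039, 0.2393]
tcp_rot: [[-0.569, -0.822, -0.002], [-0.822, 0.569, 0.002], [-0.0, 0.002, -1.0]]
wrist_force: [0.2, 0.6, 0.6]
opening: 0.996
grip_force: 0.0
```

Run:
```python
from plant import *
import cv2,numpy as np
from h import *
s=read_camera("scene");t=read_camera("top");cv2.imwrite("pics/s1.png",s);cv2.imwrite("pics/t1.png",t);S=sense();print(S["ee_pos"],S["joint_pos"])
e=S["ee_pos"]
for im,n in((s,"scene"),(t,"top")):
    x,y=proj(n,e)[0];cv2.circle(im,(int(x),int(y)),1,(0,0,255),-1);print(n,x,y)
o=np.hstack([cv2.resize(s[190:390,150:330],None,fx=2.2,fy=2.2),cv2.resize(t[160:360,130:310],None,fx=2.2,fy=2.2)]);cv2.imwrite("pics/c2.png",o)
```

```text
[0.56830531 0.30267421 0.23952294] [-0.34786495  0.61456294 -0.30915846  1.42484518  0.19441874  1.13231241
  1.84826264]
scene 228.5342396443346 277.9655745767518
top 192.10640287753216 244.55604454121374
```

View pics/c2.png

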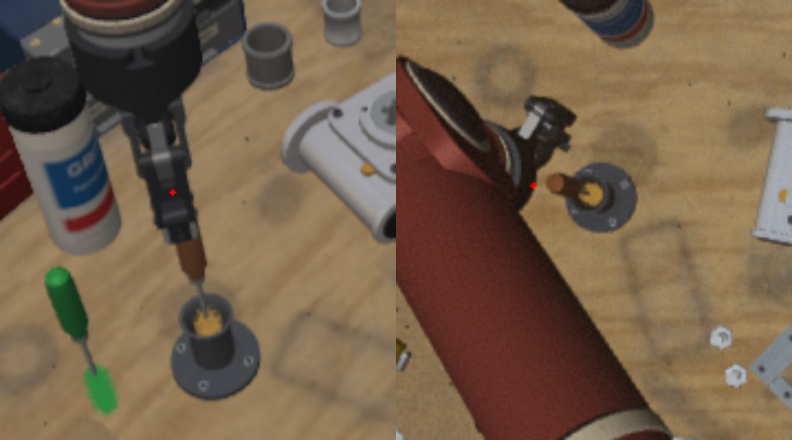

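Emit:
step_arm(
  deltas=[
    [8,-9,0,0,85],
    [0,0,0,0,85],
    [0,0,-20,0,85],
    [0,0,-25,0,85],
    [0,0,-25,0,85],
    [0,0,-20,0,85],
    [0,0,0,0,85],
    [0,0,0,0,85],
    [0,0,0,0,85],
  ],
)

```text
time: 2.53
ee_pos: [0.579, 0.2922, 0.1507]
tcp_rot: [[-0.574, -0.819, 0.002], [-0.819, 0.574, 0.001], [-0.002, -0.001, -1.0]]
wrist_force: [-0.2, -1.0, 0.8]
opening: 0.992
grip_force: 0.0
```

Emit:
step_arm(
  deltas=[
    [0,0,0,0,60],
    [0,0,0,0,40],
    [0,0,0,0,30],
    [0,0,0,0,20],
    [0,0,0,0,0],
    [0,0,0,0,0],
    [0,0,0,0,0],
    [0,0,0,0,0],
  ],
)

```text
time: 3.2
ee_pos: [0.5778, 0.2924, 0.1498]
tcp_rot: [[-0.573, -0.82, 0.0], [-0.82, 0.573, 0.001], [-0.001, 0.0, -1.0]]
wrist_force: [-0.0, 0.4, 2.2]
opening: 0.223
grip_force: 58.5
```

Emit:
step_arm(
  deltas=[
    [0,0,10,0,0],
    [0,0,15,0,0],
    [0,0,20,0,0],
    [0,0,20,0,0],
    [0,0,20,0,0],
    [0,0,20,0,0],
    [0,0,15,0,0],
    [0,-20,0,0,0],
    [0,-30,0,0,0],
    [0,-20,0,0,0],
    [0,0,0,0,0],
    [0,0,0,0,0],
    [0,0,0,0,0],
    [0,0,0,0,0],
  ],
)

```text
time: 4.37
ee_pos: [0.5774, 0.2234, 0.2694]
tcp_rot: [[-0.571, -0.821, -0.0], [-0.821, 0.571, 0.001], [-0.001, 0.001, -1.0]]
wrist_force: [-0.6, 0.4, -0.7]
opening: 0.216
grip_force: 58.5
```

Run:
```python
from plant import *
import cv2,numpy as np
from h import *
s=read_camera("scene");t=read_camera("top");cv2.imwrite("pics/s2.png",s);cv2.imwrite("pics/t2.png",t);S=sense();print(S["ee_pos"],S["wrist_force"])
e=S["ee_pos"]
for im,n in((s,"scene"),(t,"top")):
    x,y=proj(n,e+[0,0,.019-.157])[0];print(n,x,y)
    I=s if n=="scene" else t
    o=cv2.resize(I[int(y)-55:int(y)+45,int(x)-65:int(x)+65],None,fx=4,fy=4,interpolation=2)
    print(int(x)-65,int(y)-55); globals()[n+"o"]=o
o=cv2.resize(np.hstack([sceneo,topo]),None,fx=.75,fy=.75);cv2.imwrite("pics/c3.png",o);print(o.shape)
```

```text
[0.57742205 0.22332722 0.26920724] [-0.23212267 -0.36795055 -0.42665691]
scene 266.5734522996926 285.9215089034127
201 230
top 243.06858350003654 243.56427809853207
178 188
(300, 780, 3)
```

View pics/c3.png

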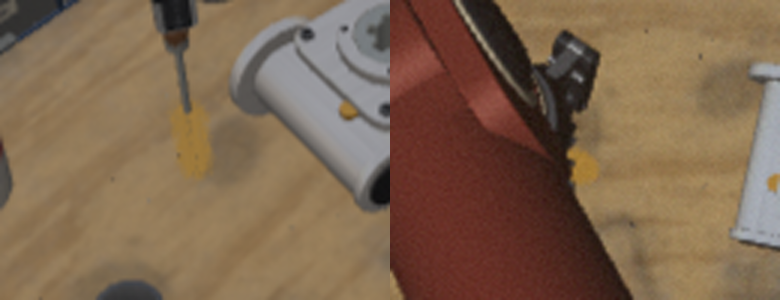

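The crops show the brush hanging almost plumb. The bristle tip is at about crop (194,177) in scene and (585,167) in top, close to the predicted points. Now I put numbers on the lean.

```bash
cat > br.py <<'E'
from h import *
def bristle(im,n,p,w=30):
    b=im.astype(int);m=((b[...,2]-b[...,0])>75)&(b[...,2]>120)
    x,y=map(int,p);k=np.zeros(m.shape,bool);k[y-60:y+15,x-w:x+w]=1
    l=cv2.connectedComponentsWithStats((m&k).astype(np.uint8));i=1+l[2][1:,4].argmax();return l[1]==i
if __name__=="__main__":
    e=np.array([.5774,.2233,.2692]);T=e+[0,0,.019-.157]
    for n,f in(("scene","s2"),("top","t2")):
        im=cv2.imread(f"pics/{f}.png");m=bristle(im,n,proj(n,T)[0]);ys,xs=np.nonzero(m)
        print(n,xs.min(),xs.max(),ys.min(),ys.max(),m.sum(),xs.mean(),ys.mean())
        if n=="scene":
            for y in range(ys.min(),ys.max()+1,2):
                r=xs[ys==y];print(y,r.min(),r.max(),(r.min()+r.max())/2)
            print(proj(n,[T+[0,0,h] for h in(0,.03,.06,.098,.13)]).round(1))
        else: print(proj(n,[T,T+[0,0,.03]]))
E
python3 br.py
```

```text
scene 258 270 264 289 237 264.32067510548524 276.42194092827003
264 265 265 265.0
266 259 268 263.5
268 258 269 263.5
270 258 269 263.5
272 259 269 264.0
274 258 269 263.5
276 260 269 264.5
278 260 270 265.0
280 260 270 265.0
282 261 270 265.5
284 261 269 265.0
286 261 269 265.0
288 263 267 265.0
[[266.6 285.9]
 [265.  275.3]
 [263.2 264.1]
 [260.9 249.1]
 [258.8 235.6]]
top 237 247 237 249 95 242.2421052631579 243.38947368421051
[[243.08202303 243.57472086]
 [240.60321333 242.42669823]]
```

Emit:
step_arm(
  deltas=[
    [0,-12,0,0,0],
    [0,-22,0,0,0],
    [0,-25,0,0,0],
    [0,-25,0,0,0],
    [0,-25,0,0,0],
    [0,-25,0,0,0],
    [0,-25,0,0,0],
    [-1,-18,0,0,0],
    [0,-12,0,0,0],
    [0,0,0,0,0],
    [0,0,0,0,0],
    [0,0,0,0,0],
    [0,0,0,0,0],
    [0,0,0,0,0],
    [0,0,0,0,0],
  ],
)

```text
time: 5.72
ee_pos: [0.5768, 0.0342, 0.2693]
tcp_rot: [[-0.571, -0.821, -0.0], [-0.821, 0.571, 0.0], [-0.0, 0.0, -1.0]]
wrist_force: [-0.6, -0.1, -1.0]
opening: 0.22
grip_force: 58.5
```

Run:
```python
from plant import *
from br import *
s=read_camera("scene");t=read_camera("top");S=sense();e=S["ee_pos"];print(e)
T=e-[0,0,.1398];o=[]
for im,n in((s,"scene"),(t,"top")):
    cv2.imwrite(f"pics/{n}3.png",im);p=proj(n,T)[0];m=bristle(im,n,p);ys,xs=np.nonzero(m)
    print(n,p,xs.mean(),ys.mean(),m.sum(), "tip over hub plane", proj(n,[.5763,.034,.09]))
    x,y=map(int,p);o.append(cv2.resize(im[y-50:y+50,x-65:x+65],None,fx=3,fy=3,interpolation=2))
    if n=="scene":
        for yy in range(ys.min(),ys.max()+1,3): r=xs[ys==yy];print(yy,(r.min()+r.max())/2)
        print(proj(n,[T,T+[0,0,.03],T+[0,0,.06]]))
cv2.imwrite("pics/c4.png",np.hstack(o))
```

```text
[0.57684659 0.03356035 0.26926713]
scene [333.30245459 226.02903093] 332.9719101123595 215.62359550561797 178 tip over hub plane [[333.36550411 239.93010965]]
204 330.0
207 333.0
210 332.5
213 333.5
216 332.5
219 333.5
222 333.0
225 332.0
[[333.30245459 226.02903093]
 [333.31491106 215.11690776]
 [333.32793547 203.70725531]]
top [332.82668266 242.38255809] 305.42857142857144 248.14285714285714 14 tip over hub plane [[332.60601932 244.09968559]]
```

View pics/c4.png

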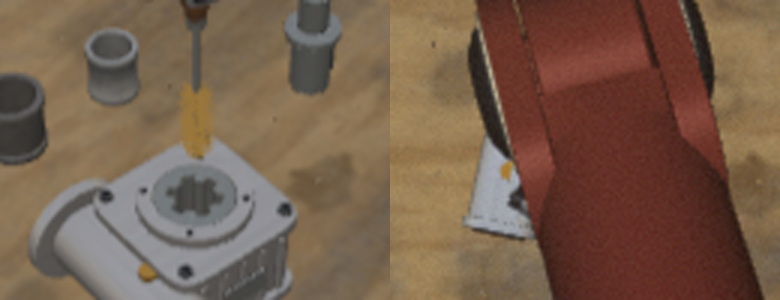

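The scene crop shows the brush axis about 1 px right of the hub centre, with the tip clear above the hub. I nudge it +1 mm in y and go down.

Emit:
step_arm(
  deltas=[
    [0,1,-10,0,0],
    [0,0,-15,0,0],
    [0,0,-10,0,0],
    [0,0,-5,0,0],
    [0,0,-5,0,0],
    [0,0,0,0,0],
    [0,0,0,0,0],
  ],
)

```text
time: 6.4
ee_pos: [0.577, 0.0339, 0.2243]
tcp_rot: [[-0.573, -0.819, 0.0], [-0.819, 0.573, -0.0], [-0.0, -0.0, -1.0]]
wrist_force: [-0.9, 0.3, -0.9]
opening: 0.214
grip_force: 58.5
```

Emit:
step_arm(
  deltas=[
    [0,0,-10,0,0],
    [0,0,-10,0,0],
    [0,0,-10,0,0],
    [0,0,-6,0,0],
    [0,0,-3,0,0],
    [0,0,-2,0,0],
    [0,0,0,0,0],
    [0,0,0,0,0],
  ],
)

```text
time: 7.07
ee_pos: [0.5771, 0.034, 0.1835]
tcp_rot: [[-0.573, -0.819, 0.001], [-0.819, 0.573, 0.0], [-0.0, -0.0, -1.0]]
wrist_force: [-0.4, -0.4, -0.4]
opening: 0.215
grip_force: 58.5
```

Emit:
step_arm(
  deltas=[
    [0,0,-2,0,0],
    [0,0,-1,0,0],
    [0,0,-1,0,0],
    [0,0,0,0,0],
    [0,0,0,0,0],
  ],
)

```text
time: 7.48
ee_pos: [0.5771, 0.034, 0.1798]
tcp_rot: [[-0.573, -0.819, 0.001], [-0.819, 0.573, 0.0], [-0.001, -0.001, -1.0]]
wrist_force: [-0.6, -0.1, 1.6]
opening: 0.217
grip_force: 58.8
```

Force is rising, so contact is starting. I go 2 mm more to be sure.

Emit:
step_arm(
  deltas=[
    [0,0,-1,0,0],
    [0,0,-1,0,0],
    [0,0,0,0,0],
    [0,0,0,0,0],
  ],
)

```text
time: 7.82
ee_pos: [0.5772, 0.0341, 0.1784]
tcp_rot: [[-0.573, -0.819, 0.001], [-0.819, 0.573, 0.0], [-0.001, -0.001, -1.0]]
wrist_force: [-1.4, 0.4, 5.4]
opening: 0.222
grip_force: 59.1
```

Emit:
step_arm(
  deltas=[
    [0,0,5,0,0],
    [0,0,10,0,0],
    [0,0,12,0,0],
    [0,0,12,0,0],
    [0,0,8,0,0],
    [0,0,4,0,0],
    [0,0,0,0,0],
    [0,0,0,0,0],
    [0,0,0,0,0],
  ],
)

```text
time: 8.57
ee_pos: [0.5763, 0.0337, 0.2275]
tcp_rot: [[-0.573, -0.819, -0.002], [-0.819, 0.573, -0.0], [0.001, 0.001, -1.0]]
wrist_force: [0.2, 0.5, -1.2]
opening: 0.218
grip_force: 58.8
```

Emit:
step_arm(
  deltas=[
    [0,0,-5,0,0],
    [0,0,-10,0,0],
    [0,0,-12,0,0],
    [0,0,-12,0,0],
    [0,0,-7,0,0],
    [0,0,-2,0,0],
    [0,0,-2,0,0],
    [0,0,-1,0,0],
    [0,0,0,0,0],
    [0,0,0,0,0],
  ],
)

```text
time: 9.4
ee_pos: [0.5763, 0.0342, 0.1784]
tcp_rot: [[-0.573, -0.819, -0.001], [-0.819, 0.573, -0.0], [0.001, 0.001, -1.0]]
wrist_force: [-1.9, -0.1, 6.2]
opening: 0.218
grip_force: 59.3
```

Run:
```python
from h import *
for n,p in(("top",(190+(720-620)/3,225+(375-300)/3)),("scene",(220+(533-450)/3,275+(535-300)/3))):
    g=cv2.cvtColor(cv2.imread(f"pics/{n}0.png"),40)[...,1]
    for z in(.006,.01): print(n,z,ringfit(n,g,plane(n,p,z)[0,:2],z,.024,.048,1))
```

```text
top 0.006 (array([574.92, 293.04,  37.5 ]), np.float64(0.94), np.int64(180))
top 0.01 (array([574.65, 292.19,  37.37]), np.float64(0.96), np.int64(180))
scene 0.006 (array([573.24, 296.36,  37.99]), np.float64(2.41), np.int64(180))
scene 0.01 (array([571.17, 297.74,  37.8 ]), np.float64(2.43), np.int64(180))
```

Emit:
step_arm(
  deltas=[
    [0,0,8,0,0],
    [0,0,16,0,0],
    [0,0,20,0,0],
    [0,0,20,0,0],
    [0,0,18,0,0],
    [0,0,10,0,0],
    [0,12,0,0,0],
    [0,22,0,0,0],
    [0,28,0,0,0],
    [0,28,0,0,0],
    [0,28,0,0,0],
    [0,28,0,0,0],
    [0,28,0,0,0],
    [0,28,0,0,0],
    [0,28,0,0,0],
    [0,15,0,0,0],
    [0,8,0,0,0],
    [0,0,0,0,0],
    [0,0,0,0,0],
    [0,0,0,0,0],
  ],
)

```text
time: 11.07
ee_pos: [0.5777, 0.2842, 0.269]
tcp_rot: [[-0.576, -0.818, 0.0], [-0.818, 0.576, -0.002], [0.002, -0.002, -1.0]]
wrist_force: [-0.1, -0.4, -0.5]
opening: 0.214
grip_force: 58.5
```

Emit:
step_arm(
  deltas=[
    [-3,8,0,0,0],
    [0,0,-10,0,0],
    [0,0,-15,0,0],
    [0,0,-15,0,0],
    [0,0,-10,0,0],
    [0,0,-5,0,0],
    [0,0,-5,0,0],
    [0,0,0,0,0],
    [0,0,0,0,0],
  ],
)

```text
time: 11.82
ee_pos: [0.5741, 0.295, 0.2096]
tcp_rot: [[-0.573, -0.819, 0.001], [-0.819, 0.573, 0.0], [-0.001, -0.0, -1.0]]
wrist_force: [0.8, -0.4, -0.8]
opening: 0.219
grip_force: 58.5
```

Run:
```python
from plant import *
import cv2,numpy as np
s=read_camera("scene");t=read_camera("top")
o=np.hstack([cv2.resize(s[275:375,185:315],None,fx=3,fy=3,interpolation=2),cv2.resize(t[200:300,160:290],None,fx=3,fy=3,interpolation=2)])
cv2.imwrite("pics/c5.png",o);print(sense()["ee_pos"],sense()["wrist_force"])
```

```text
[0.57430576 0.2952337  0.21014941] [-0.38257185 -0.09958045 -0.50241919]
```

View pics/c5.png

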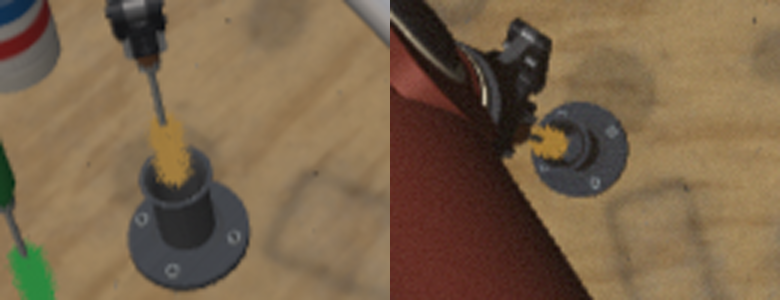

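The scene crop has the brush tip at about (175,185) and the stand mouth centred at about (176,182). It is aligned, so I lower it.

Emit:
step_arm(
  deltas=[
    [0,-1,-8,0,0],
    [0,0,-8,0,0],
    [0,0,-8,0,0],
    [0,0,-8,0,0],
    [0,0,-8,0,0],
    [0,0,0,0,0],
    [0,0,0,0,0],
  ],
)

```text
time: 12.5
ee_pos: [0.5738, 0.2936, 0.1684]
tcp_rot: [[-0.573, -0.819, -0.001], [-0.819, 0.573, -0.001], [0.001, 0.0, -1.0]]
wrist_force: [0.8, -0.1, -0.4]
opening: 0.218
grip_force: 58.5
```

Emit:
step_arm(
  deltas=[
    [0,0,-6,0,0],
    [0,0,-6,0,0],
    [0,0,-4,0,0],
    [0,0,-2,0,0],
    [0,0,0,0,0],
    [0,0,0,0,0],
  ],
)

```text
time: 13.0
ee_pos: [0.5738, 0.2938, 0.1511]
tcp_rot: [[-0.573, -0.819, -0.0], [-0.819, 0.573, -0.0], [0.0, 0.0, -1.0]]
wrist_force: [0.3, -0.3, -0.9]
opening: 0.217
grip_force: 58.4
```

Emit:
step_arm(
  deltas=[
    [0,0,-1,0,0],
    [0,0,0,0,22],
    [0,0,0,0,26],
    [0,0,0,0,35],
    [0,0,0,0,55],
    [0,0,0,0,75],
    [0,0,0,0,85],
    [0,0,0,0,85],
    [0,0,15,0,85],
    [0,0,25,0,85],
    [0,0,30,0,85],
    [0,0,20,0,85],
    [0,0,10,0,85],
    [0,0,0,0,85],
    [0,0,0,0,85],
  ],
)

```text
time: 14.25
ee_pos: [0.5735, 0.2936, 0.2497]
tcp_rot: [[-0.573, -0.819, -0.001], [-0.819, 0.573, -0.001], [0.001, 0.0, -1.0]]
wrist_force: [0.4, 1.0, -0.4]
opening: 0.994
grip_force: 0.0
```

Emit:
step_arm(
  deltas=[
    [0,-8,0,-3,85],
    [-2,-16,0,-6,85],
    [-3,-20,0,-7,85],
    [-3,-20,0,-7,85],
    [-3,-20,0,-7,85],
    [-3,-20,0,-7,85],
    [-3,-20,0,-7,85],
    [-3,-20,0,-7,85],
    [-3,-20,0,-7,85],
    [-3,-20,0,-7,85],
    [-3,-20,0,-7,85],
    [-3,-20,0,-7,85],
    [-3,-20,0,-7,85],
    [-3,-20,0,-7,85],
    [-3,-20,0,-7,85],
    [-3,-20,0,-7,85],
    [-3,-20,0,-7,85],
    [-3,-20,0,-7,85],
    [-3,-20,0,-7,85],
    [-3,-20,0,-7,85],
  ],
)

```text
time: 15.92
ee_pos: [0.5162, -0.091, 0.2482]
tcp_rot: [[-0.168, 0.986, -0.005], [0.986, 0.168, 0.0], [0.001, -0.004, -1.0]]
wrist_force: [0.2, -0.7, 0.1]
opening: 0.993
grip_force: 0.0
```

Emit:
step_arm(
  deltas=[
    [-3,-20,0,-7,85],
    [-3,-20,0,-7,85],
    [-3,-20,0,-7,85],
    [-3,-16,0,-7,85],
    [-3,-12,0,-7,85],
    [-2,-6,0,-7,85],
    [0,0,0,-3,85],
    [0,0,0,0,85],
    [0,0,0,0,85],
    [0,0,0,0,85],
  ],
)

```text
time: 16.75
ee_pos: [0.5004, -0.1834, 0.2492]
tcp_rot: [[0.572, 0.821, -0.002], [0.821, -0.572, 0.001], [-0.001, -0.002, -1.0]]
wrist_force: [-0.3, -0.2, -0.4]
opening: 0.994
grip_force: 0.0
```

Emit:
step_arm(
  deltas=[
    [-1,-6,0,0,85],
    [0,0,-20,0,85],
    [0,0,-25,0,85],
    [0,0,-25,0,85],
    [0,0,-15,0,85],
    [0,0,0,0,85],
    [0,0,0,0,85],
    [0,0,0,0,85],
  ],
)

```text
time: 17.42
ee_pos: [0.5005, -0.1909, 0.1663]
tcp_rot: [[0.573, 0.819, 0.002], [0.819, -0.573, -0.001], [0.0, 0.002, -1.0]]
wrist_force: [0.7, 0.1, -0.5]
opening: 0.994
grip_force: 0.0
```

Run:
```python
from plant import *
import cv2,numpy as np
s=read_camera("scene");cv2.imwrite("pics/s6.png",s)
o=np.hstack([cv2.resize(s[270:380,210:290],None,fx=4,fy=4,interpolation=2),cv2.resize(s[140:250,370:480],None,fx=4,fy=4,interpolation=2)])
cv2.imwrite("pics/c6.png",o);print(o.shape,sense()["ee_pos"])
```

```text
(440, 760, 3) [ 0.50072949 -0.19084347  0.16663272]
```

View pics/c6.png

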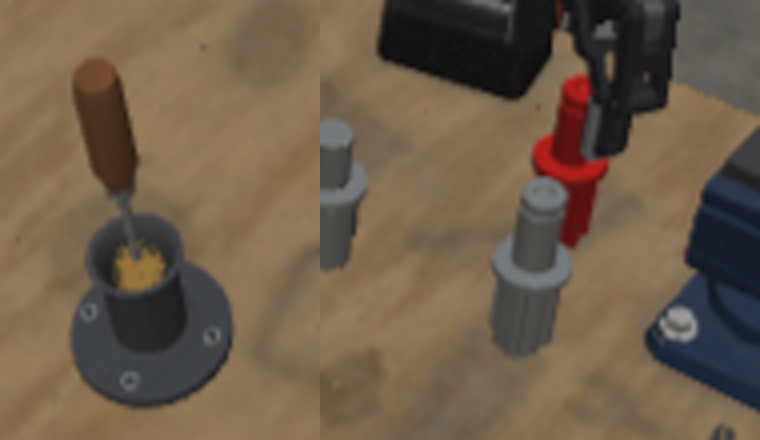

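The left crop shows the brush standing in its stand. The right crop has the fingers above the splined shaft at about (540,190), clear of the red one.

Emit:
step_arm(
  deltas=[
    [-2,1.5,0,0,85],
    [0,0,-20,0,85],
    [0,0,-25,0,85],
    [0,0,-25,0,85],
    [0,0,-15,0,85],
    [0,0,-5,0,85],
    [0,0,0,0,85],
    [0,0,0,0,85],
    [0,0,0,0,85],
  ],
)

```text
time: 18.22
ee_pos: [0.4989, -0.1892, 0.0768]
tcp_rot: [[0.573, 0.819, 0.003], [0.819, -0.573, -0.001], [0.001, 0.003, -1.0]]
wrist_force: [0.0, 0.2, 0.5]
opening: 0.999
grip_force: 0.0
```

Emit:
step_arm(
  deltas=[
    [0,0,0,0,60],
    [0,0,0,0,40],
    [0,0,0,0,30],
    [0,0,0,0,20],
    [0,0,0,0,0],
    [0,0,0,0,0],
    [0,0,0,0,0],
    [0,0,0,0,0],
    [0,0,20,0,0],
    [0,0,25,0,0],
    [0,0,25,0,0],
    [0,0,25,0,0],
    [0,0,20,0,0],
    [0,0,0,0,0],
    [0,0,0,0,0],
    [0,0,0,0,0],
  ],
)

```text
time: 19.55
ee_pos: [0.4962, -0.1875, 0.1883]
tcp_rot: [[0.573, 0.82, -0.005], [0.82, -0.573, 0.002], [-0.001, -0.005, -1.0]]
wrist_force: [-0.9, -0.4, -3.8]
opening: 0.265
grip_force: 59.6
```

Emit:
step_arm(
  deltas=[
    [4,11,5,0,0],
    [7,20,5,0,0],
    [8,23,0,0,0],
    [8,23,0,0,0],
    [8,23,0,0,0],
    [8,23,0,0,0],
    [8,23,0,0,0],
    [8,23,0,0,0],
    [8,23,0,0,0],
    [7,18,0,0,0],
    [5,12,0,0,0],
    [0,0,0,0,0],
    [0,0,0,0,0],
    [0,0,0,0,0],
    [0,0,0,0,0],
    [0,0,0,0,0],
  ],
)

```text
time: 20.88
ee_pos: [0.5764, 0.0314, 0.2004]
tcp_rot: [[0.576, 0.818, -0.0], [0.818, -0.576, -0.001], [-0.001, 0.0, -1.0]]
wrist_force: [-0.6, 0.3, -3.9]
opening: 0.262
grip_force: 59.4
```

Run:
```python
from plant import *
from h import *
s=read_camera("scene");cv2.imwrite("pics/s7.png",s);S=sense();e=S["ee_pos"];print(e,S["joint_pos"])
P=[e+[0,0,h-.0768] for h in(0,.02,.04,.06)];print(proj("scene",P),proj("scene",[[.5768,.0364,.09],[.5763,.034,.09]]))
o=cv2.resize(s[165:290,255:405],None,fx=5,fy=5,interpolation=2)[:600];cv2.imwrite("pics/c7.png",o)
```

```text
[0.57655316 0.03184642 0.20045532] [-0.41934071  0.57797282  0.52448528  1.69257879 -0.33930732  0.96286855
 -0.38198805]
[[333.95593396 227.66091416]
 [333.97372582 220.50004716]
 [333.99204767 213.12586946]
 [334.01092355 205.52870567]] [[332.43221677 240.50747233]
 [333.36550411 239.93010965]]
```

View pics/c7.png

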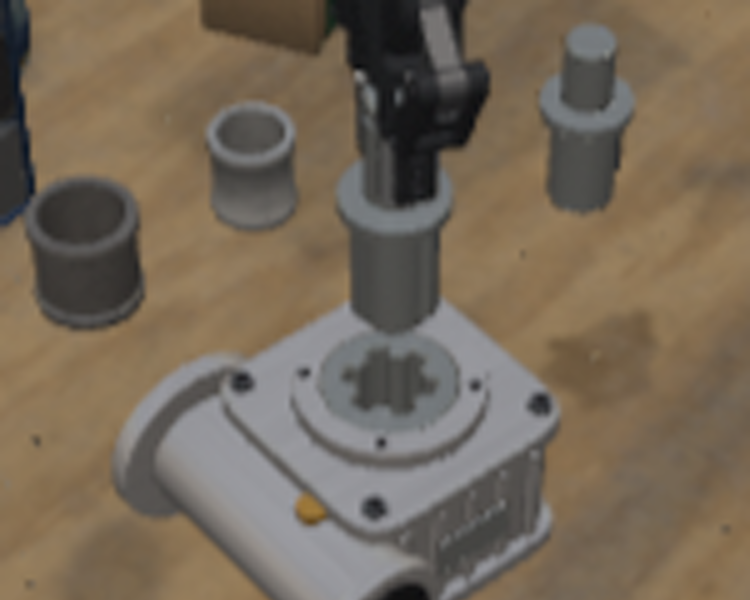

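The crop shows the shaft axis at about x=395 and the hub centre at about x=389, so the shaft needs +3 mm in y. The splines hang clear above the hub.

Emit:
step_arm(
  deltas=[
    [0,3,-8,0,0],
    [0,0,-10,0,0],
    [0,0,-6,0,0],
    [0,0,0,0,0],
    [0,0,0,0,0],
    [0,0,0,0,0],
    [0,0,-2,0,0],
    [0,0,-2,0,0],
    [0,0,-2,0,0],
    [0,0,-2,0,0],
    [0,0,0,0,0],
    [0,0,0,0,0],
  ],
)

```text
time: 21.93
ee_pos: [0.5768, 0.0364, 0.1681]
tcp_rot: [[0.573, 0.819, -0.0], [0.819, -0.573, 0.0], [-0.0, -0.0, -1.0]]
wrist_force: [0.3, 0.4, -3.5]
opening: 0.264
grip_force: 59.4
```

Emit:
step_arm(
  deltas=[
    [0,-1.5,0,0,0],
    [0,0,0,0,0],
    [0,0,-1,0,0],
    [0,0,-1,0,0],
    [0,0,-1,0,0],
    [0,0,-1,0,0],
    [0,0,0,0,0],
    [0,0,0,0,0],
  ],
)

```text
time: 22.6
ee_pos: [0.5768, 0.0349, 0.1642]
tcp_rot: [[0.573, 0.819, -0.0], [0.819, -0.573, 0.0], [-0.0, -0.0, -1.0]]
wrist_force: [-0.6, 0.3, -3.8]
opening: 0.268
grip_force: 59.4
```

Emit:
step_arm(
  deltas=[
    [0,0,-1,0,0],
    [0,0,-1,0,0],
    [0,0,-1,0,0],
    [0,0,-1,0,0],
    [0,0,0,0,0],
    [0,0,0,0,0],
  ],
)

```text
time: 23.1
ee_pos: [0.5768, 0.0349, 0.1602]
tcp_rot: [[0.573, 0.819, -0.0], [0.819, -0.573, 0.0], [-0.0, -0.0, -1.0]]
wrist_force: [-0.4, -0.1, -4.5]
opening: 0.264
grip_force: 59.4
```

Emit:
step_arm(
  deltas=[
    [0,0,-1,0,0],
    [0,0,-1,0,0],
    [0,0,-1,0,0],
    [0,0,0,0,0],
    [0,0,0,0,0],
  ],
)

```text
time: 23.52
ee_pos: [0.577, 0.0348, 0.1577]
tcp_rot: [[0.573, 0.819, 0.0], [0.819, -0.573, 0.0], [0.0, 0.0, -1.0]]
wrist_force: [-0.2, -0.7, -0.3]
opening: 0.266
grip_force: 60.0
```

Emit:
step_arm(
  deltas=[
    [0,0,-0.5,2,0],
    [0,0,0,2,0],
    [0,0,0,2,0],
    [0,0,0,2,0],
    [0,0,0,2,0],
    [0,0,0,0,0],
  ],
)

```text
time: 24.02
ee_pos: [0.5778, 0.0344, 0.1575]
tcp_rot: [[0.422, 0.907, 0.003], [0.907, -0.422, -0.0], [0.001, 0.002, -1.0]]
wrist_force: [0.9, -0.4, -0.8]
opening: 0.264
grip_force: 59.6
```

Emit:
step_arm(
  deltas=[
    [0,0,-0.7,2,0],
    [0,0,0,2,0],
    [0,0,0,2,0],
    [0,0,0,2,0],
    [0,0,0,0,0],
  ],
)

```text
time: 24.43
ee_pos: [0.5764, 0.0348, 0.1557]
tcp_rot: [[0.292, 0.956, -0.001], [0.956, -0.292, 0.0], [-0.0, -0.001, -1.0]]
wrist_force: [0.5, 0.5, -4.1]
opening: 0.263
grip_force: 59.5
```

Force is back to the free weight and the shaft has dropped, so the splines seem to mesh. I lower it gently.

Emit:
step_arm(
  deltas=[
    [0,0,-1,0,0],
    [0,0,-1,0,0],
    [0,0,-1,0,0],
    [0,0,-1,0,0],
    [0,0,0,0,0],
  ],
)

```text
time: 24.85
ee_pos: [0.5765, 0.0347, 0.1517]
tcp_rot: [[0.292, 0.956, -0.001], [0.956, -0.292, -0.0], [-0.001, -0.001, -1.0]]
wrist_force: [-0.3, -1.2, -4.6]
opening: 0.264
grip_force: 59.5
```

Emit:
step_arm(
  deltas=[
    [0,0,-3,0,0],
    [0,0,-5,0,0],
    [0,0,-5,0,0],
    [0,0,-5,0,0],
    [0,0,-5,0,0],
    [0,0,-5,0,0],
    [0,0,-3,0,0],
    [0,0,0,0,0],
    [0,0,0,0,0],
  ],
)

```text
time: 25.6
ee_pos: [0.5767, 0.0347, 0.1207]
tcp_rot: [[0.292, 0.956, -0.001], [0.956, -0.292, -0.0], [-0.0, -0.001, -1.0]]
wrist_force: [-0.3, -1.5, -4.8]
opening: 0.262
grip_force: 59.4
```

```bash
python3 -c "
from plant import *
S=sense();print(S['torque'],S['wrist_force'],S['joint_pos'])"
```

```text
[-0.39059891  0.12365792 -0.0679985 ] [-0.25325231 -1.54082048 -4.7810185 ] [-0.3352006   0.65930198  0.38150474  1.77144926 -0.33152583  0.77525873
 -0.08332548]
```

Only small side forces. Now I push home against the spring.

Emit:
step_arm(
  deltas=[
    [0,0,-3,0,0],
    [0,0,-3,0,0],
    [0,0,-3,0,0],
    [0,0,-3,0,0],
    [0,0,-2,0,0],
    [0,0,0,0,0],
    [0,0,0,0,0],
  ],
)

```text
time: 26.18
ee_pos: [0.5771, 0.0345, 0.1086]
tcp_rot: [[0.292, 0.956, 0.001], [0.956, -0.292, 0.001], [0.001, 0.001, -1.0]]
wrist_force: [-2.6, -1.6, 6.9]
opening: 0.266
grip_force: 60.2
```

Emit:
step_arm(
  deltas=[
    [0,0,-1,0,0],
    [0,0,-1,0,0],
    [0,0,-1,0,0],
    [0,0,0,0,0],
    [0,0,0,0,0],
  ],
)

```text
time: 26.6
ee_pos: [0.5772, 0.0345, 0.1063]
tcp_rot: [[0.292, 0.956, 0.001], [0.956, -0.292, 0.001], [0.001, 0.001, -1.0]]
wrist_force: [-4.1, -1.0, 10.2]
opening: 0.266
grip_force: 60.5
```

Emit:
step_arm(
  deltas=[
    [0,0,-1,0,0],
    [0,0,-1,0,0],
    [0,0,0,0,0],
    [0,0,0,0,0],
  ],
)

```text
time: 26.93
ee_pos: [0.5773, 0.0345, 0.1057]
tcp_rot: [[0.293, 0.956, 0.002], [0.956, -0.293, 0.002], [0.002, 0.001, -1.0]]
wrist_force: [-6.8, -1.5, 17.5]
opening: 0.265
grip_force: 61.3
```

Emit:
step_arm(
  deltas=[
    [-0.5,0,-1,0,0],
    [0,0,-0.5,0,0],
    [0,0,0,0,0],
    [0,0,0,0,0],
    [0,0,0,0,0],
  ],
)

```text
time: 27.35
ee_pos: [0.5773, 0.0345, 0.1056]
tcp_rot: [[0.293, 0.956, 0.003], [0.956, -0.293, 0.002], [0.003, 0.002, -1.0]]
wrist_force: [-8.0, -1.0, 25.5]
opening: 0.266
grip_force: 61.9
```

Run:
```python
from plant import *
from h import *
s=read_camera("scene");S=sense();e=S["ee_pos"];print(e,S["wrist_force"],S["torque"],S["time"])
cv2.imwrite("pics/s8.png",s)
a=np.linspace(0,2*np.pi,90)
o=cv2.resize(s[170:290,260:405],None,fx=5,fy=5,interpolation=2);k=lambda P:((proj("scene",P)-[260,170]+.5)*5).astype(np.int32)
cv2.polylines(o,[k(np.c_[.5768+.022*np.cos(a),.0358+.022*np.sin(a),np.full(90,.098)])],True,(0,0,255),1)
cv2.imwrite("pics/c8.png",o)
```

```text
[0.57728615 0.03445466 0.10563659] [-7.7650448  -0.67901281 24.78378414] [-0.27619864  2.22144866 -0.04142271] 27.4
```

View pics/c8.png

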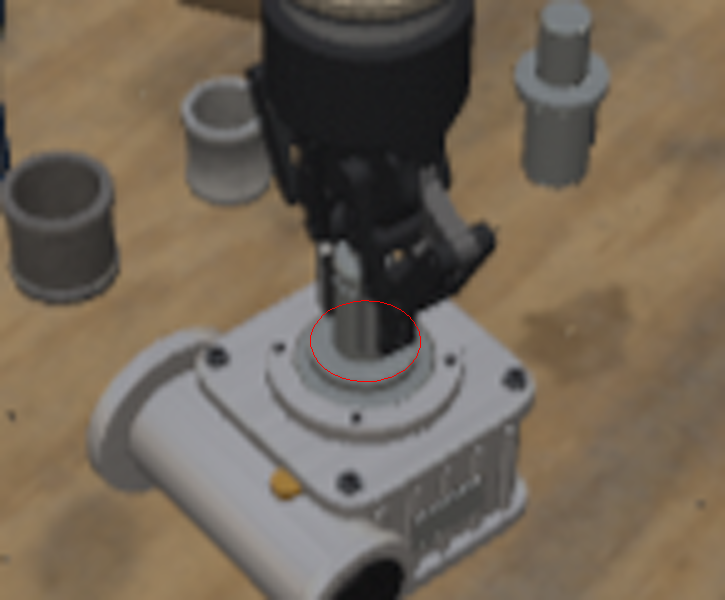

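The picture shows the collar sitting on the hub, on the ring drawn for the home height. The arm presses with 25 N and no longer moves down. I hand in.

```bash
python3 -c "
from plant import *
print(sense()['wrist_force'],sense()['ee_pos']);print(close_job())"
```

```text
[-7.7650448  -0.67901281 24.78378414] [0.57728615 0.03445466 0.10563659]
the job is handed in; nothing more can be done
None
```

The bore is brushed and the brush is back in its stand; the splined shaft is meshed and its collar is on the hub, and I handed the job in at about 27 s with the gripper still pressing the shaft home at about 25 N (on the first brush stroke the tip stopped about 2 mm below the mouth).

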